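# Present a slide tray over the end of the staging ledge

## Task

Using the fingertips only to push, gently slide the slide tray on the raised ledge so that it lies flush and square against the back fence and about a third of its length (about 30 mm) sticks out past the open end of the ledge, the end that has no stop, so that a colleague can take it by its free edge. Never pick up, lift, tip or drop the tray, leave the other loose things where they stand, and draw the hand back at the end.

Things in the scene. Friction and masses are not known exactly. Their poses are not given: they have to be found in the camera images.
- slide_tray: Slide tray: flat loose plate, white rim, dark slots, 89 mm long (its x) by 68 mm wide (its y); upright solid sides 8 mm high (10 mm over all). Origin: centre of its underside. 40 to 75 g, mass centred: it tips off if half its length overhangs. Starts flat on the ledge, a little skewed, its length roughly along the ledge, its nearest corner 5 to 35 mm from the fence. Either end may lead.
- ledge: Staging ledge: grey metal deck on two dark legs, fixed. Origin on the bench top under the deck; x points across it to the back fence (away from the robot), y along it to the open end. Smooth flat deck top (friction about 0.3) at z = 40 mm, x = -60 to +52 mm, y = -122 to +150 mm; its near long side (x = -60) is open. Stop bar across the closed end: y = -130 to -122 mm, 10 mm above the deck.
- ledge_corner (a point): Point on the deck top where the face of the back fence meets the edge of the open end: x = 52, y = 150, z = 40 mm in the ledge's frame; axes as the ledge's. The fence runs the whole length of the ledge beyond x = 52 mm, 8 mm thick, its top 12 mm above the deck.
- microscope_a: Tall microscope standing to the left of the ledge, fixed, an obstacle: with its eyepieces it takes up about x = 0.39 to 0.86 m, y = 0.31 to 0.60 m (robot frame), up to 0.5 m high. Keep the arm clear of it: pass on the robot's side of it.
- microscope_b: Second microscope standing to the right of the ledge, fixed, an obstacle: it takes up about x = 0.47 to 0.88 m, y = -0.31 to -0.07 m (robot frame), up to 0.5 m high.
- objective_case: Black and cream objective case, upright cylinder 36 mm across, 59 mm high; bystander, loose. Origin at the centre of its underside.
- spare_ocular: Black spare ocular, upright, 39 mm across, 46 mm high; bystander, loose. Origin at the centre of its underside.
- tally_a: Round light-grey tally counter with a black push knob, 44 x 51 mm, 40 mm high; bystander, loose. Origin at the centre of its underside.
Things that resemble listed ones, but are neither listed nor needed, are in the scene too. There is more than one size of the slide_tray; the one meant has the size given above.

How it is judged:
At the end, for the whole second after the job is handed in: The tray lies flat and at rest on the deck, its leading edge 18 to 39 mm past the open end (30 mm is meant), its long side within about 5 mm of the fence and square to it within 0.10 rad (y of slide_tray in the frame of ledge between 0.1235 and 0.1445 m and x of slide_tray in the frame of ledge between 0.0125 and 0.022 m and angle between the x axis of slide_tray and the y axis of ledge, either way round below 0.1 rad and z of slide_tray in the frame of ledge between 0.037 and 0.043 m and angle between slide_tray's own z axis and vertical below 0.05 rad and linear speed of slide_tray below 0.01 m/s and angular speed of slide_tray below 0.1 rad/s); the robot touches nothing.
It fails at once if the tray is lifted more than 6 mm off the deck, or carried (z of slide_tray in the frame of ledge above 0.046 m).
It fails at once if the tray is tipped or falls off (angle between slide_tray's own z axis and vertical above 0.2 rad or z of slide_tray in the frame of ledge below 0.03 m).
It fails at once if the tray is squeezed or pushed with more than 40 N (contact force between the fingers and slide_tray above 40 N).
It fails at once if a loose bystander (objective case, spare ocular, tally counter) is moved more than 15 mm or tipped over (distance of any of objective_case, spare_ocular, tally_a from where it was at the start of the episode above 0.015 m or angle between any of objective_case, spare_ocular, tally_a's own z axis and vertical above 0.3 rad).
It also fails if it takes over 64 s, if anything falls off the work surface, if the arm or the gripper's body presses on something with over 40 N, if the wrist force passes 120 N, or if a joint passes its speed limit or range.

## Robot

A 6-joint arm with a two-finger parallel gripper is mounted at the origin on a cart in front of the work surface, level with it; the furniture and walls round the work are solid. World frame = base frame: x ahead of the robot, y to its left, z up, the work surface at z = 0. Lengths are in m, angles in rad, forces in N, time in s.
With the tool pointing down it reaches from about 0.375 to 0.9 m from the base axis. Payload 3.1 kg.
Tool frame: the origin (TCP) lies on the centre line of the jaws, within the pads' length; the fingertips stand 14 mm ahead of it and the grasp point (between the pads) lies 5 mm behind it; y points along the fingers, z is the direction in which the jaws open and shut, and the axes are right-handed (so a half turn about y gives the same grasp; the last joint's range is limited). The gripper opens to 87 mm and grips with 3 to 60 N. Pads are 19 mm wide; open, the fingers measure 117 mm over their backs; the gripper's body (75 mm by 190 mm) begins 51 mm behind the grasp point.
Start: joints at [1.077, 0.527, 1.433, -0, 1.181, -0.178], TCP at [0.194, 0.594, 0.206] pointing down, gripper open.
Joint ranges: [-3.08, 3.08], [-0.75, 2.2], [0.22, 2.44], [-1.43, 4.57], [0, 2.65], [-2.85, 2.85]. Speed limits (rad/s): [2.79, 2.79, 3.14, 3.14, 3.14, 3.14].

## Interface

Orientations are given as a unit quaternion [x, y, z, w].
In Python, from rig import robot, vision gives the robot as it stands.
- The arm moves only by the shell command python3 -m crank 'ROWS' [FORCE]. ROWS is JSON, a list of rows, each a list of 7 numbers: the shift along the tool's x, y, z as a fraction of full scale, then the turn, a rotation vector about the tool's x, y, z as a fraction of full scale, then the gripper command: -1 is shut, 1 is fully open, values between are in proportion. In form: [[x, y, z, wx, wy, wz, grip], ...]. A call has 1 to 10 rows; each row is the pose to reach, as a shift and turn from the pose commanded when the call began, along the tool's axes at that moment, turning the shorter way round; what a row does not reach only later rows make up. Full scale, the value 1, is 50 cm for a shift and pi rad for a turn. A row lasts 1/8 s, in which the tool goes at most 62.5 mm and 10.7 degrees, less where a joint would pass 70% of its speed; a pose out of reach is approached as far as the arm can. A call with a number of a shift or a turn outside -1 to 1 is refused whole. A call with a gripper value outside its range is refused whole. The fingers move at their own pace and stop on an object; FORCE is the grip in N (left out, the last holds). Time passes only in rows, so rows that repeat a pose let the fingers close. It gives the time, the measured TCP pose, the force and the opening at its end, in the units of the state.
- robot.get_obs(): the state, without advancing time (a new reading comes with each control period).
- vision.camera(name): name is "side" or "top"; returns the picture (420x560x3 uint8, blue, green, red); there is no depth.
- vision.camera_info(name): a dict with "vfov" (degrees; the focal length in pixels is half the picture's height over the tangent of half this angle, whatever the lens; pixels are square), "cx", "cy" (the principal point, pixels), "k1" (the pictures are not rectified: a ray, as slopes to the right and down, at radius r is drawn at 1 + k1 r^2 times it, then the intrinsics apply), "world_from_camera" (4x4, takes a point from camera to world coordinates). Camera axes: x right, y up, looking along -z (the intrinsics and any distortion apply to the point x, -y, -z); pixel columns grow to the right and rows downward; lengths in m; the calibration is good to about 2 mm. A picture is of the moment at which its call begins. camera_info takes no time and is no camera call.
- robot.hand_in(): hands the job in, once; it reports no verdict.
The state is a dict: "time": time; "q": joint angles; "joint_velocities": joint speeds; "joint_torque": joint torques, N m; "position": TCP position; "tool_rot": TCP orientation; "ft_force": force on the tool from outside, world axes, zero at the start; "moment": the same for the moment, N m; "grip_width": finger opening in m.
Only numpy, scipy, OpenCV 4.12 (cv2) and the standard library are available. Lean on these libraries where they do the work, as an engineer would, in place of code of your own. Each camera call takes 0.05 s, during which the arm holds its last target.

## Working session

There is one attempt and no reset: what is moved stays moved. The work goes in short steps, Python scripts to look and compute and a shell command to move; the robot and the scene stay as the last step left them, time stands still between calls to the robot, and variables do not carry over. Pictures are saved under pics/ and viewed, and the job is handed in when it is done.

```bash
ls; mkdir -p pics; python3 - <<'E'
from rig import robot, vision
import cv2
o=robot.get_obs(); print(o['time'],o['position'],o['tool_rot'],o['grip_width'])
for n in('side','top'):
    cv2.imwrite(f'pics/{n}0.png',vision.camera(n)); print(n,vision.camera_info(n))
E
```

```text
pics
0.0 [0.19369101 0.59340879 0.20528627] [ 0.699032   -0.11144739  0.11093226 -0.69758712] 0.08713064797592589
side {'vfov': 49.5610118232381, 'cx': 278.39349951054487, 'cy': 211.6737630708226, 'k1': -0.03307401204399818, 'world_from_camera': array([[-0.99146649,  0.09718543, -0.08688606,  0.47107405],
       [-0.13007199, -0.78191718,  0.60966122,  0.82418225],
       [-0.00868752,  0.61576011,  0.78788578,  0.97399092],
       [ 0.        ,  0.        ,  0.        ,  1.        ]])}
top {'vfov': 44.38640715193854, 'cx': 273.0135911245594, 'cy': 199.45940050020585, 'k1': -0.061927429709986735, 'world_from_camera': array([[-0.01798917,  0.99676977, -0.07827141,  0.44618894],
       [-0.99972859, -0.01909106, -0.01335232,  0.10957875],
       [-0.01480348,  0.07800997,  0.99684267,  1.32531798],
       [ 0.        ,  0.        ,  0.        ,  1.        ]])}
```

View pics/top0.png

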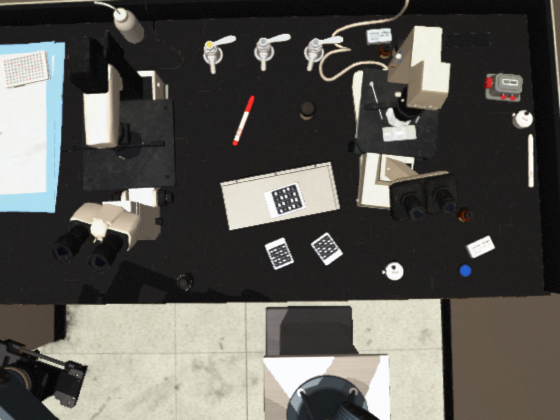

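View pics/side0.png

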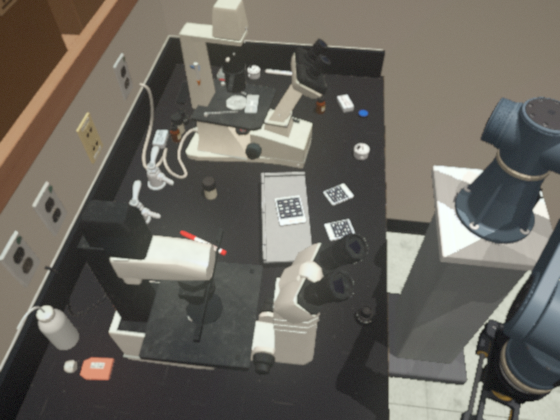

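The top view shows the ledge at (221,182)-(331,163)-(340,210)-(229,229), with the tray on it near (286,199). The two smaller trays lie on the bench at (279,254) and (326,248). I'll zoom in and measure.

```bash
cat > h.py <<'E'
import numpy as np, cv2
from rig import robot, vision
def ray(name,uv):
    c=vision.camera_info(name); f=210/np.tan(np.radians(c['vfov']/2))
    K=np.array([[f,0,c['cx']],[0,f,c['cy']],[0,0,1]]); 
    d=np.atleast_2d(np.array(uv,float)); d=(d-[c['cx'],c['cy']])/f
    s=d.copy()
    for _ in range(20): s=d/(1+c['k1']*(s**2).sum(1,keepdims=True))
    T=c['world_from_camera']; r=np.c_[s[:,0],-s[:,1],-np.ones(len(s))]@T[:3,:3].T
    return T[:3,3],r
def onz(name,uv,z):
    o,r=ray(name,uv); t=(z-o[2])/r[:,2]; return o+r*t[:,None]
def proj(name,P):
    c=vision.camera_info(name); f=210/np.tan(np.radians(c['vfov']/2))
    T=c['world_from_camera']; p=(np.atleast_2d(P)-T[:3,3])@T[:3,:3]
    s=np.c_[p[:,0],-p[:,1]]/-p[:,2:]; s=s*(1+c['k1']*(s**2).sum(1,keepdims=True))
    return s*f+[c['cx'],c['cy']]
E
python3 - <<'E'
from h import *
t=cv2.imread('pics/top0.png');s=cv2.imread('pics/side0.png')
cv2.imwrite('pics/topz.png',cv2.resize(t[145:285,210:360],None,fx=5,fy=5,interpolation=cv2.INTER_CUBIC)[:600])
cv2.imwrite('pics/sidez.png',cv2.resize(s[160:280,240:380],None,fx=5,fy=5,interpolation=cv2.INTER_CUBIC))
print(onz('top',[(221,182),(331,163),(340,210),(229,229)],.045))
E
```

```text
[[ 0.59311814  0.25634     0.045     ]
 [ 0.63562175 -0.02031387  0.045     ]
 [ 0.51721455 -0.03951241  0.045     ]
 [ 0.47508612  0.23758311  0.045     ]]
```

View pics/topz.png

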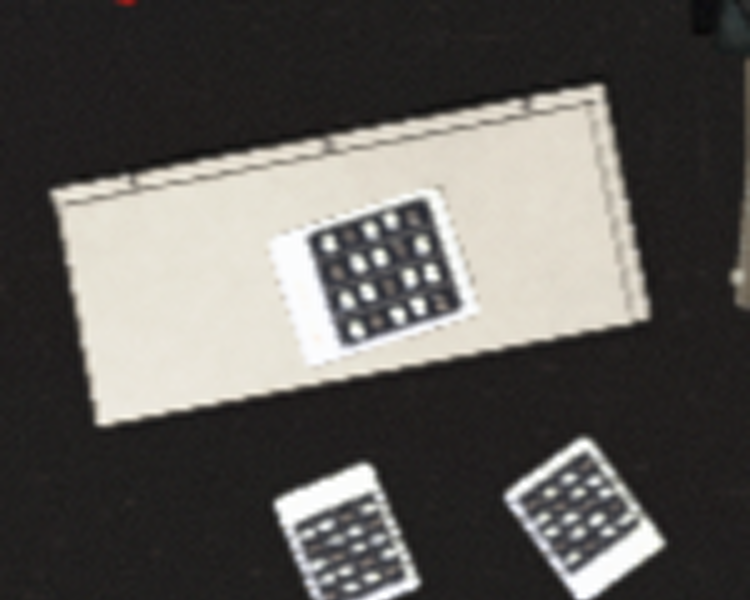

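View pics/sidez.png

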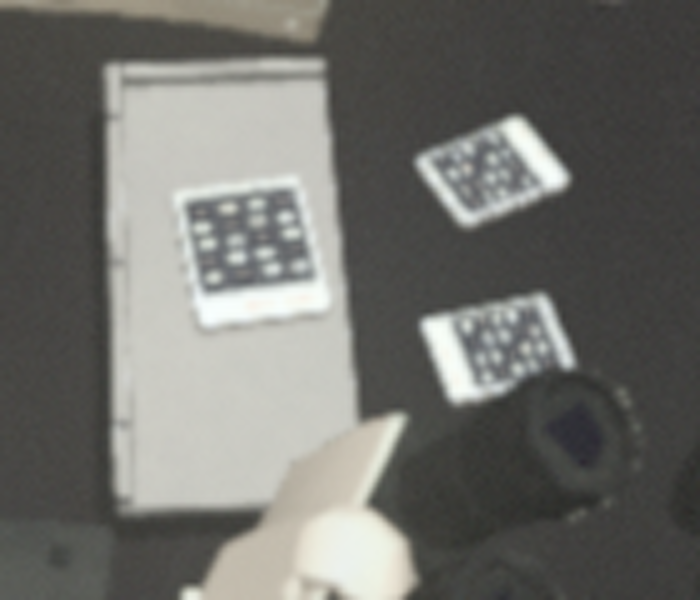

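```bash
cat >> h.py <<'E'
from scipy.optimize import least_squares
from scipy.spatial.transform import Rotation as R
def z2p(p): return (np.array(p,float)+.5)/5-.5+[210,145]
def fit(Lp,W):
    a=np.array(Lp);ca=a.mean(0);cw=W.mean(0)
    A=a-ca;B=W-cw;th=np.arctan2((A[:,0]*B[:,1]-A[:,1]*B[:,0]).sum(),(A*B).sum())
    c,s=np.cos(th),np.sin(th);M=np.array([[c,-s],[s,c]]);return M,cw-M@ca,th
E
python3 - <<'E'
from h import *
W=np.array([onz('top',[z2p(p)],z)[0,:2] for p,z in [((98,427),.04),((651,318),.05),((50,187),.052),((605,84),.052)]])
Lp=[(-.06,.15),(-.06,-.13),(.06,.15),(.06,-.13)]
M,t,th=fit(Lp,W);print('ledge',t,th,(W-(np.array(Lp)@M.T+t))*1e3)
# side check
print('side proj of ledge pts',proj('side',np.c_[np.array(Lp)@M.T+t,[.04,.05,.052,.052]]))
img=cv2.imread('pics/top0.png').astype(int)
roi=img[170:225,250:320]; 
m=(roi.min(2)>235).astype(np.uint8)
cs,_=cv2.findContours(m,0,2);c=max(cs,key=cv2.contourArea)
# white mask incl. slots: hull
pts=np.vstack([c.reshape(-1,2)])+[250,170]
r=cv2.minAreaRect(pts.astype(np.float32));print(r)
for nm,bx in(('mar',cv2.boxPoints(r)),('eye',z2p([(272,240),(437,187),(478,310),(310,366)]))):
    P=onz('top',bx,.049)[:,:2];print(nm,'sides',np.linalg.norm(P-np.roll(P,-1,0),axis=1));print((P-t)@M, (P.mean(0)-t)@M)
for p,z in(((307,110),.03),((185,282),.023),((394,271),.02)):print('by',onz('top',[p],z)[0])
Rt=R.from_quat(robot.get_obs()['tool_rot']).as_matrix();print(Rt)
E
```

```text
ledge [0.55797577 0.09998797] 0.1702069887862902 [[-0.74009913 -0.04514508]
 [ 0.55262381 -0.26188311]
 [ 0.68436462  1.05468099]
 [-0.4968893  -0.7476528 ]]
side proj of ledge pts [[312.50722491 260.00725442]
 [303.99951984 171.81978583]
 [262.45038728 259.27563209]
 [260.60479125 172.84833586]]
((271.42962646484375, 203.84254455566406), (26.629777908325195, 9.52424144744873), 72.25532531738281)
mar sides [0.02372383 0.06637318 0.02362813 0.06636208]
[[ 0.01469188  0.04995943]
 [ 0.01756676  0.02641044]
 [-0.04832709  0.01844813]
 [-0.05117941  0.04190347]] [-0.01681196  0.03418037]
eye sides [0.08638859 0.06467261 0.08792732 0.06558957]
[[ 0.01417604  0.0471053 ]
 [ 0.02474385 -0.03863448]
 [-0.03939736 -0.04690798]
 [-0.05105359  0.0402433 ]] [-0.01288277  0.00045153]
by [0.7761003  0.03572096 0.03      ]
by [0.34397998 0.35267508 0.023     ]
by [ 0.36208725 -0.17446807  0.02      ]
[[ 9.50547271e-01 -9.84834480e-04  3.10578356e-01]
 [-3.10579674e-01 -1.76362181e-03  9.50545715e-01]
 [-3.88387433e-04 -9.99997960e-01 -1.98227547e-03]]
```

```bash
python3 -m crank '[[0.107,0,-0.414,0,-0.05,0,0.5],[0.107,0,-0.414,0,-0.1,0,0.2],[0.107,0,-0.414,0,-0.155,0,-0.08],[0.107,0,-0.414,0,-0.155,0,-0.08],[0.107,0,-0.414,0,-0.155,0,-0.08],[0.34,0,-0.548,0,-0.155,0,-0.08],[0.34,0,-0.548,0,-0.155,0,-0.08],[0.34,0,-0.548,0,-0.155,0,-0.08]]'
```

```text
time: 1.1
position: [0.2742, 0.2802, 0.2065]
tool_rot: [-0.704, -0.059, 0.058, 0.705]
ft_force: [0.5, 0.9, 0.2]
grip_width: 0.04
```

```bash
cat >> h.py <<'E'
TH=0.1702; c,s=np.cos(TH),np.sin(TH); ML=np.array([[c,-s],[s,c]]); TL=np.array([.55798,.09999])
def state(goal=None):
    o=robot.get_obs();p=np.array(o['position']);Rt=R.from_quat(o['tool_rot']).as_matrix()
    print('t',o['time'],'ledge xy mm',(p[:2]-TL)@ML*1e3,'tip z',(p[2]-.014)*1e3,'yaw err deg',np.degrees(np.arctan2(Rt[1,2],Rt[0,2])-np.pi/2-TH),'F(ledge)',np.array(o['ft_force'])[:2]@ML,o['ft_force'][2],'w',o['grip_width'],'q',np.round(o['q'],2))
    if goal is not None:
        w=np.r_[TL+ML@np.array(goal[:2]),goal[2]+.014]
        print('fractions',(w-p)@Rt/.5)
E
python3 -c "
from h import *
state((-.08,0,.10))"
```

```text
t 1.1 ledge xy mm [-249.12153061  225.66172024] tip z 192.50378780978733 yaw err deg -0.2586965536815162 F(ledge) [0.6632134  0.79310046] 0.15993106358303721 w 0.039984174395674324 q [ 0.51  0.21  1.98 -0.    0.95 -1.23]
fractions [ 0.33983656  0.18555182 -0.44990071]
```

```bash
python3 -m crank '[[0.1,0,-0.15,0,0,0,-0.08],[0.2,0.05,-0.25,0,0,0,-0.08],[0.3,0.1,-0.4,0,0,0,-0.08],[0.34,0.185,-0.45,0,0,0,-0.08],[0.34,0.185,-0.45,0,0,0,-0.08],[0.34,0.185,-0.45,0,0,0,-0.08]]'; python3 -c "
from h import *
state((-.08,0,.0435))
cv2.imwrite('pics/top1.png',vision.camera('top'));cv2.imwrite('pics/side1.png',vision.camera('side'))"
```

```text
time: 1.85
position: [0.4792, 0.0872, 0.1115]
tool_rot: [-0.704, -0.059, 0.06, 0.705]
ft_force: [-0.1, 0.9, 0.8]
grip_width: 0.0399
t 1.85 ledge xy mm [-79.83487054   0.79370699] tip z 97.4598181490603 yaw err deg -0.12038342558580861 F(ledge) [0.04252066 0.87745316] 0.7578306598365611 w 0.03991481516168496 q [-0.05  0.5   1.86  0.    0.78 -1.79]
fractions [-0.00022985  0.10791905 -0.00164419]
```

View pics/top1.png

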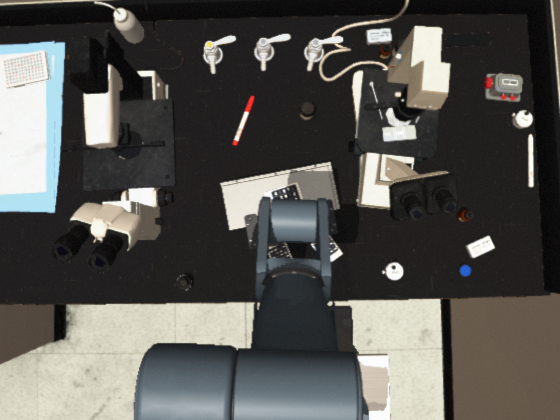

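View pics/side1.png

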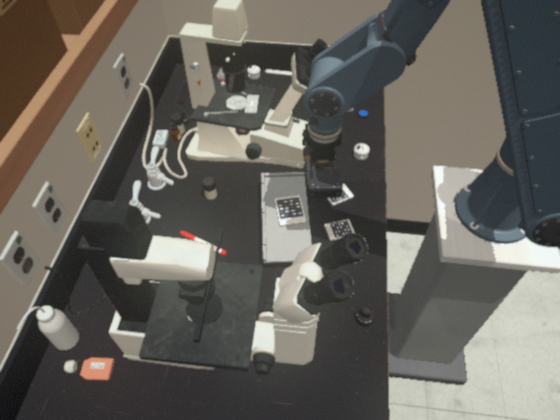

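The hand is clear of both microscopes, and the tray is still at about (290,209) in the side view. Next I descend beside the ledge.

```bash
python3 -m crank '[[0,0.06,0,0,0,0,-0.08],[0,0.1,0,0,0,0,-0.08],[0,0.108,0,0,0,0,-0.08],[0,0.108,0,0,0,0,-0.08]]'; python3 -c "
from h import *
state((-.04,0,.0435))"
```

```text
time: 2.45
position: [0.4763, 0.0891, 0.0604]
tool_rot: [-0.704, -0.061, 0.061, 0.704]
ft_force: [0.1, 0.7, 0.2]
grip_width: 0.0401
t 2.45 ledge xy mm [-82.33719562   3.13249622] tip z 46.44452003999616 yaw err deg 0.1470038228800082 F(ledge) [0.22517673 0.69531105] 0.18316792717125702 w 0.04011411084092217 q [-0.05  0.59  1.91  0.    0.65 -1.79]
fractions [ 0.08465395  0.00594772 -0.0064821 ]
```

```bash
python3 -m crank '[[0,0,0,0,0,0,-0.08],[0,0,0,0,0,0,-0.08]]'; python3 -c "
from h import *
state((-.04,0,.0435))"
```

```text
time: 2.7
position: [0.4769, 0.0882, 0.0605]
tool_rot: [0.705, 0.061, -0.06, -0.704]
ft_force: [-0.2, -0.5, 0.1]
grip_width: 0.0403
t 2.7 ledge xy mm [-81.89893623   2.11833692] tip z 46.52001405099185 yaw err deg 0.06309875399800695 F(ledge) [-0.32627895 -0.42705405] 0.07880757093607854 w 0.04033012700694006 q [-0.05  0.59  1.91  0.    0.65 -1.79]
fractions [ 0.08378349  0.00617403 -0.00432695]
```

```bash
python3 -m crank '[[0.01,0.005,-0.004,0,0,0,-0.08],[0.02,0.005,-0.004,0,0,0,-0.08],[0.03,0.005,-0.004,0,0,0,-0.08],[0.04,0.005,-0.004,0,0,0,-0.08],[0.05,0.005,-0.004,0,0,0,-0.08],[0.06,0.005,-0.004,0,0,0,-0.08],[0.067,0.005,-0.004,0,0,0,-0.08],[0.074,0.005,-0.004,0,0,0,-0.08]]'; python3 -c "
from h import *
state((-.0255,0,.0435))
cv2.imwrite('pics/side2.png',cv2.resize(vision.camera('side')[160:280,240:380],None,fx=5,fy=5,interpolation=cv2.INTER_CUBIC))"
```

```text
time: 3.7
position: [0.5133, 0.0925, 0.0572]
tool_rot: [-0.705, -0.06, 0.061, 0.705]
ft_force: [-0.6, -0.6, 0.2]
grip_width: 0.04
t 3.7 ledge xy mm [-45.30294395   0.14962562] tip z 43.219033915040285 yaw err deg 0.05632112672886944 F(ledge) [-0.64543518 -0.50528983] 0.16792855730034648 w 0.039951151901781404 q [-0.04  0.62  1.81 -0.    0.7  -1.78]
fractions [ 0.03960544 -0.00057114 -0.00033816]
```

View pics/side2.png

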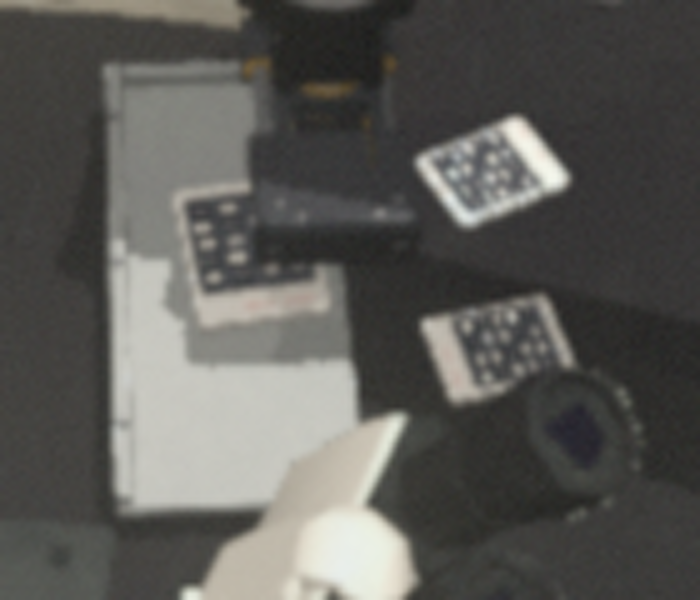

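```bash
python3 - <<'E'
from h import *
pts=[(x,y,z) for x in(-.0548,-.0358) for y in(-.035,.035) for z in(.043,.1)]
P=np.array([np.r_[TL+ML@np.array(p[:2]),p[2]] for p in pts])
uv=proj('side',P);zz=(uv+.5-[240,160])*5-.5
for p,u in zip(pts,zz):print(p,u.round())
print('tray corners now',)
px=(np.array([(172,192),(300,178),(328,312),(200,327)])+.5)/5-.5+[240,160]
W=onz('side',px,.049)[:,:2];print((W-TL)@ML*1e3)
E
```

```text
(-0.0548, -0.035, 0.043) [325. 202.]
(-0.0548, -0.035, 0.1) [329. 131.]
(-0.0548, 0.035, 0.043) [335. 308.]
(-0.0548, 0.035, 0.1) [340. 238.]
(-0.0358, -0.035, 0.043) [289. 203.]
(-0.0358, -0.035, 0.1) [292. 132.]
(-0.0358, 0.035, 0.043) [298. 309.]
(-0.0358, 0.035, 0.1) [301. 239.]
tray corners now
[[ 26.08965727 -40.61752736]
 [-42.14027198 -47.08639166]
 [-50.24332869  42.11353203]
 [ 14.96605998  48.54257095]]
```

```bash
python3 - <<'E'
from h import *
s=vision.camera('side');cv2.imwrite('pics/s3.png',s)
z=cv2.resize(s[130:250,250:370],None,fx=5,fy=5,interpolation=cv2.INTER_CUBIC)
cv2.imwrite('pics/s3z.png',(np.clip(255*(z/255.)**.5,0,255)).astype(np.uint8))
E
```

```text
(no output)
```

View pics/s3z.png

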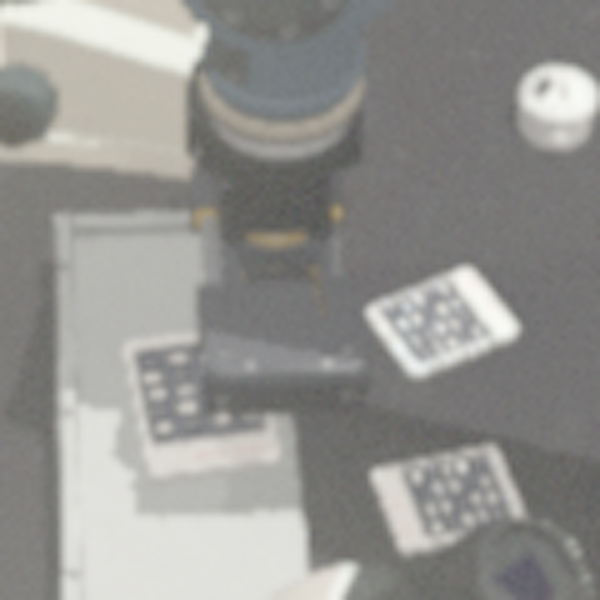

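```bash
python3 - <<'E'
from h import *
s=cv2.imread('pics/s3.png')
z=cv2.resize(s[130:250,250:370],None,fx=5,fy=5,interpolation=cv2.INTER_CUBIC)
z=(np.clip(255*(z/255.)**.5,0,255)).astype(np.uint8)
o=robot.get_obs();p=o['position'];Rt=R.from_quat(o['tool_rot']).as_matrix()
def box(x,y,zz,col):
    C=np.array([(a,b,c) for a in x for b in y for c in zz]);u=(proj('side',C@Rt.T+p)+.5-[250,130])*5-.5
    for i in range(8):
        for j in range(i):
            if (C[i]!=C[j]).sum()==1: cv2.line(z,tuple(int(v) for v in u[i]),tuple(int(v) for v in u[j]),col,1)
for sg in(1,-1): box((-.0095,.0095),(-.056,.014),(sg*.02,sg*.035),(0,0,255))
box((-.0375,.0375),(-.12,-.056),(-.095,.095),(255,0,0))
cv2.imwrite('pics/s3b.png',z)
E
```

```text
(no output)
```

View pics/s3b.png

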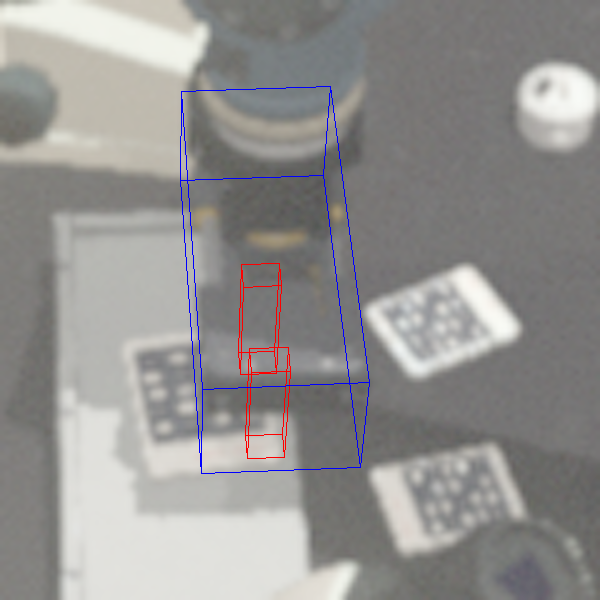

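```bash
python3 - <<'E'
from h import *
a=cv2.imread('pics/side1.png')[130:250,260:380];b=cv2.imread('pics/s3.png')[150:250,270:330]
f=lambda z,k:(np.clip(255*(z/255.)**.4,0,255)).astype(np.uint8)
cv2.imwrite('pics/s1z.png',cv2.resize(f(a,1),None,fx=5,fy=5,interpolation=cv2.INTER_NEAREST))
cv2.imwrite('pics/s3n.png',cv2.resize(f(b,1),None,fx=6,fy=6,interpolation=cv2.INTER_NEAREST))
E
```

```text
(no output)
```

View pics/s1z.png

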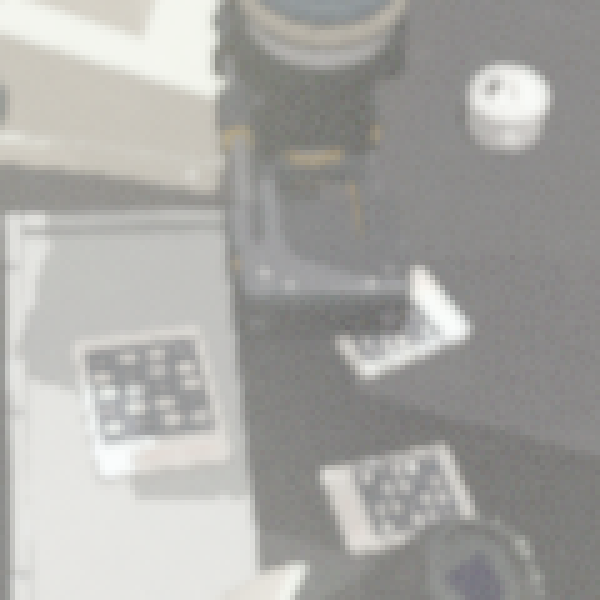

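View pics/s3n.png

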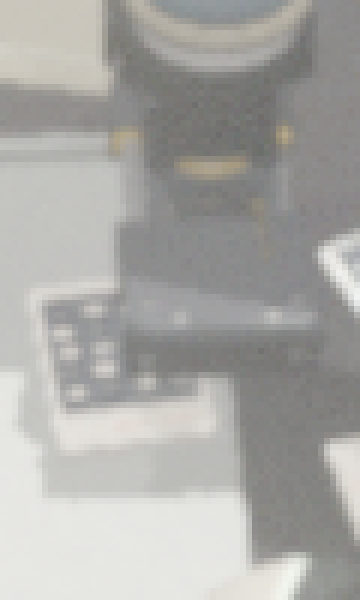

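```bash
python3 - <<'E'
from h import *
def go(img,cam,p,q,w,x0,y0,x1,y1,k,out):
    s=cv2.imread(img)[y0:y1,x0:x1];z=cv2.resize((np.clip(255*(s/255.)**.45,0,255)).astype(np.uint8),None,fx=k,fy=k,interpolation=cv2.INTER_CUBIC)
    raw=z.copy();Rt=R.from_quat(q).as_matrix()
    def box(x,y,zz,col):
        C=np.array([(a,b,c) for a in x for b in y for c in zz]);u=(proj(cam,C@Rt.T+p)+.5-[x0,y0])*k-.5
        for i in range(8):
            for j in range(i):
                if (C[i]!=C[j]).sum()==1: cv2.line(z,tuple(int(v) for v in u[i]),tuple(int(v) for v in u[j]),col,1)
    for sg in(1,-1): box((-.0095,.0095),(-.056,.014),(sg*w/2,sg*(w/2+.015)),(0,0,255))
    box((-.0375,.0375),(-.12,-.056),(-.095,.095),(255,0,0))
    cv2.imwrite(out,np.hstack([raw,z]))
p=[0.19369101,0.59340879,0.20528627];q=[0.699032,-0.11144739,0.11093226,-0.69758712]
go('pics/side0.png','side',p,q,.087,460,310,560,420,4,'pics/d1.png')
go('pics/top0.png','top',p,q,.087,0,320,100,420,4,'pics/d2.png')
E
```

```text
(no output)
```

View pics/d1.png

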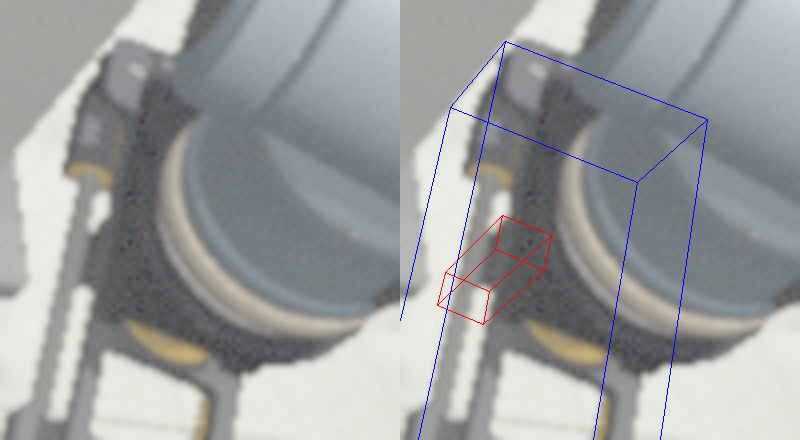

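View pics/d2.png

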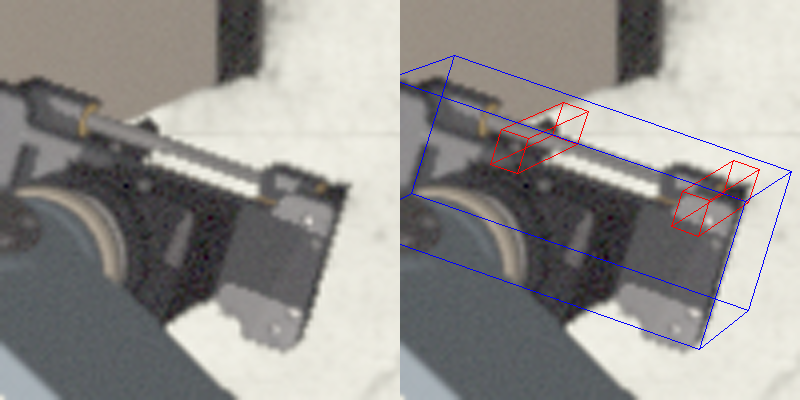

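```bash
python3 -m crank '[[-0.04,0,0,0,0,0,-0.08],[-0.075,0,0,0,0,0,-0.08],[-0.075,0,0.09,0,0,0,-0.08],[-0.075,0,0.18,0,0,0,-0.08],[-0.075,0,0.18,0,0,0,-0.08],[0,0,0.18,0,0,0,-0.08],[0,0,0.18,0,0,0,-0.08]]'; python3 - <<'E'
from h import *
state()
s=vision.camera('side');cv2.imwrite('pics/s4.png',s)
z=s[150:270,250:400];z=cv2.resize((np.clip(255*(z/255.)**.45,0,255)).astype(np.uint8),None,fx=5,fy=5,interpolation=cv2.INTER_CUBIC)
cv2.imwrite('pics/s4z.png',z)
E
```

```text
time: 4.68
position: [0.502, 0.1807, 0.0577]
tool_rot: [0.705, 0.062, -0.058, -0.705]
ft_force: [-0.0, -0.9, -0.5]
grip_width: 0.0404
t 4.675 ledge xy mm [-41.48704484  89.04396848] tip z 43.71576221981657 yaw err deg 0.027712645347857133 F(ledge) [-0.1837533  -0.90501531] -0.5365479804577095 w 0.04038851105119422 q [ 0.14  0.63  1.79 -0.    0.72 -1.6 ]
```

View pics/s4z.png

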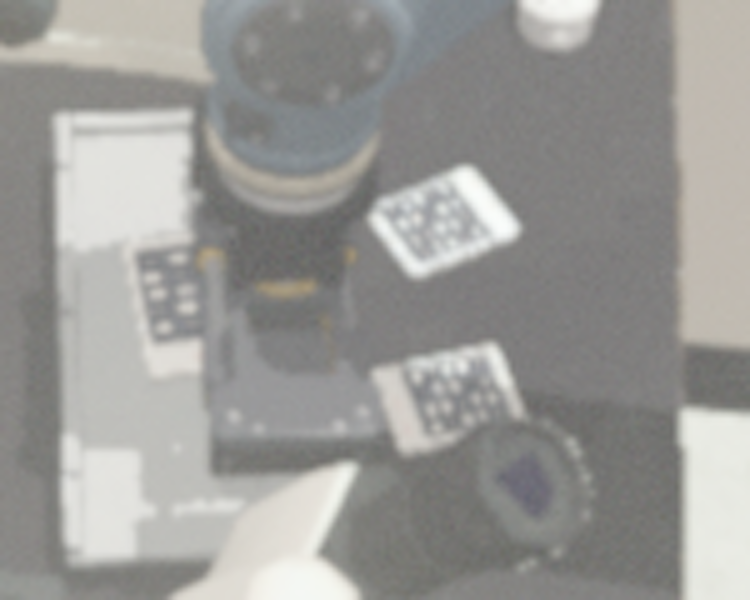

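```bash
for i in 1 2; do python3 -m crank '[[0,0.003,0,0,0,0,-0.08],[0,0.005,0,0,0,0,-0.08],[0,0.005,0,0,0,0,-0.08]]';done; python3 -c "
from h import *
state()"
```

```text
time: 5.1
position: [0.4971, 0.1808, 0.0546]
tool_rot: [0.705, 0.06, -0.061, -0.704]
ft_force: [-0.3, -0.4, 0.7]
grip_width: 0.0401
time: 5.48
position: [0.4978, 0.1811, 0.0521]
tool_rot: [0.705, 0.06, -0.061, -0.705]
ft_force: [-0.6, 0.0, 0.5]
grip_width: 0.0401
t 5.475 ledge xy mm [-45.59184355  90.1211443 ] tip z 38.14904898096084 yaw err deg 0.05741902017237761 F(ledge) [-0.55111857  0.13760767] 0.47754579615502424 w 0.040105700757024985 q [ 0.14  0.64  1.8  -0.    0.71 -1.6 ]
```

```bash
for i in 1 2 3; do python3 -m crank '[[0,0.003,0,0,0,0,-0.08],[0,0.006,0,0,0,0,-0.08],[0,0.006,0,0,0,0,-0.08]]' | grep -E 'posi|ft_';done
```

```text
position: [0.4977, 0.1811, 0.0491]
ft_force: [-0.2, -0.7, 0.4]
position: [0.4978, 0.1811, 0.0461]
ft_force: [0.1, -0.3, 0.4]
position: [0.4977, 0.1811, 0.0431]
ft_force: [-0.4, -0.5, -0.2]
```

```bash
python3 - <<'E'
from h import *
state()
s=vision.camera('side');cv2.imwrite('pics/s5.png',s);t=vision.camera('top');cv2.imwrite('pics/t5.png',t)
f=lambda z:cv2.resize((np.clip(255*(z/255.)**.45,0,255)).astype(np.uint8),None,fx=5,fy=5,interpolation=cv2.INTER_CUBIC)
cv2.imwrite('pics/s5z.png',f(s[150:270,250:400]));cv2.imwrite('pics/t5z.png',f(t[150:270,200:350]))
E
```

```text
t 6.6 ledge xy mm [-45.64676487  90.09803205] tip z 29.09108130892081 yaw err deg 0.05202565961853987 F(ledge) [-0.45249048 -0.37947214] -0.15851462799473356 w 0.04038505940391882 q [ 0.14  0.66  1.8   0.    0.69 -1.6 ]
```

View pics/s5z.png

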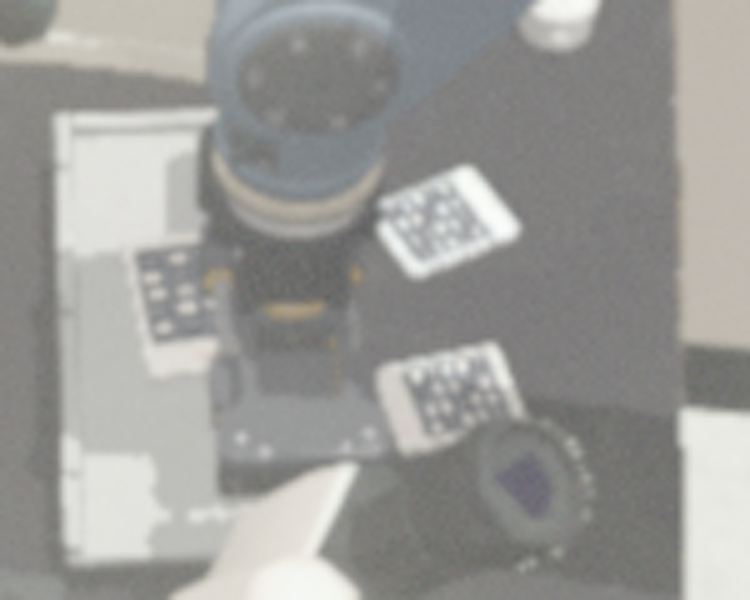

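View pics/t5z.png

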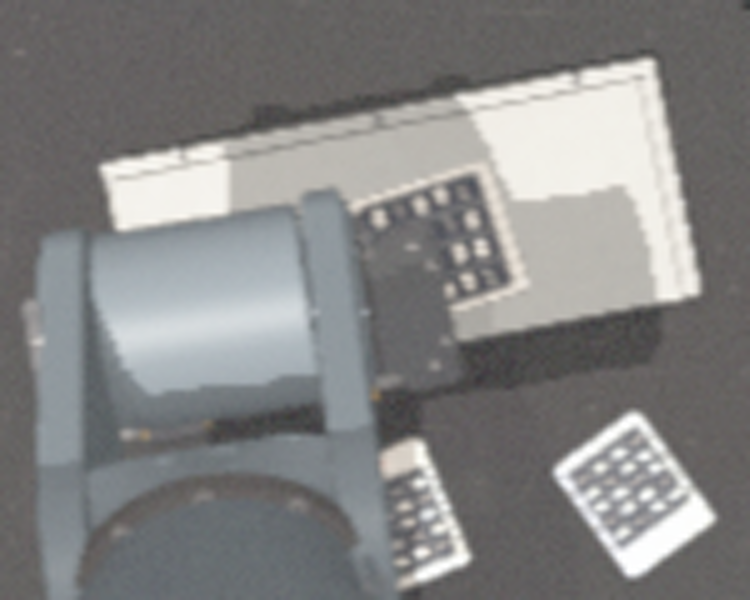

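```bash
python3 - <<'E'
from h import *
for cam,off,pts in(('top',[200,150],[(418,215),(462,378)]),('side',[250,150],[(212,455),(385,440),(215,492)])):
  for p in pts:
    px=(np.array(p)+.5)/5-.5+off
    for z in(.06,.1,.14,.18):
        print(cam,p,z,((onz(cam,[px],z)[0,:2]-TL)@ML*1e3).round())
E
```

```text
top (418, 215) 0.06 [4. 0.]
top (418, 215) 0.1 [1. 1.]
top (418, 215) 0.14 [-3.  2.]
top (418, 215) 0.18 [-7.  3.]
top (462, 378) 0.06 [-79.  -6.]
top (462, 378) 0.1 [-80.  -5.]
top (462, 378) 0.14 [-81.  -4.]
top (462, 378) 0.18 [-82.  -2.]
side (212, 455) 0.06 [-13. 105.]
side (212, 455) 0.1 [-11. 132.]
side (212, 455) 0.14 [ -9. 160.]
side (212, 455) 0.18 [ -6. 187.]
side (385, 440) 0.06 [-98. 100.]
side (385, 440) 0.1 [-92. 128.]
side (385, 440) 0.14 [-86. 155.]
side (385, 440) 0.18 [-80. 183.]
side (215, 492) 0.06 [-13. 127.]
side (215, 492) 0.1 [-11. 153.]
side (215, 492) 0.14 [ -9. 179.]
side (215, 492) 0.18 [ -7. 206.]
```

```bash
for i in 1 2 3 4 5; do python3 -m crank '[[0,0.003,0,0,0,0,-0.08],[0,0.006,0,0,0,0,-0.08],[0,0.006,0,0,0,0,-0.08]]' | grep -E 'posi|ft_';done
```

```text
position: [0.4978, 0.1811, 0.0401]
ft_force: [0.6, 0.7, 0.6]
position: [0.4978, 0.1811, 0.0371]
ft_force: [-1.0, 0.5, 0.2]
position: [0.4978, 0.1811, 0.0341]
ft_force: [0.2, -0.2, -0.1]
position: [0.4978, 0.1811, 0.0311]
ft_force: [0.4, -0.6, 1.2]
position: [0.4977, 0.1811, 0.0281]
ft_force: [-0.2, -0.4, 0.3]
```

```bash
for i in 1 2 3 4 5; do python3 -m crank '[[0,0.003,0,0,0,0,-0.08],[0,0.006,0,0,0,0,-0.08],[0,0.006,0,0,0,0,-0.08]]' > o.txt; grep -E 'posi|ft_' o.txt;done
python3 - <<'E'
from h import *
state()
s=vision.camera('side');cv2.imwrite('pics/s6.png',s)
f=lambda z:cv2.resize((np.clip(255*(z/255.)**.45,0,255)).astype(np.uint8),None,fx=5,fy=5,interpolation=cv2.INTER_CUBIC)
cv2.imwrite('pics/s6z.png',f(s[150:270,250:400]))
E
```

```text
position: [0.4978, 0.181, 0.0251]
ft_force: [-0.2, 0.6, -0.5]
position: [0.498, 0.1811, 0.0241]
ft_force: [-2.4, -1.2, 14.7]
position: [0.4981, 0.1811, 0.024]
ft_force: [-6.8, -1.5, 37.3]
position: [0.4981, 0.1812, 0.0238]
ft_force: [-11.7, -3.6, 58.9]
position: [0.4982, 0.1812, 0.0237]
ft_force: [-16.7, -4.6, 82.0]
t 10.45 ledge xy mm [-45.20773273  90.1243862 ] tip z 9.702225632240149 yaw err deg 0.10448340838080936 F(ledge) [-17.22224292  -1.7553565 ] 82.02205888653135 w 0.0400586905210023 q [ 0.14  0.69  1.81 -0.    0.64 -1.6 ]
```

View pics/s6z.png

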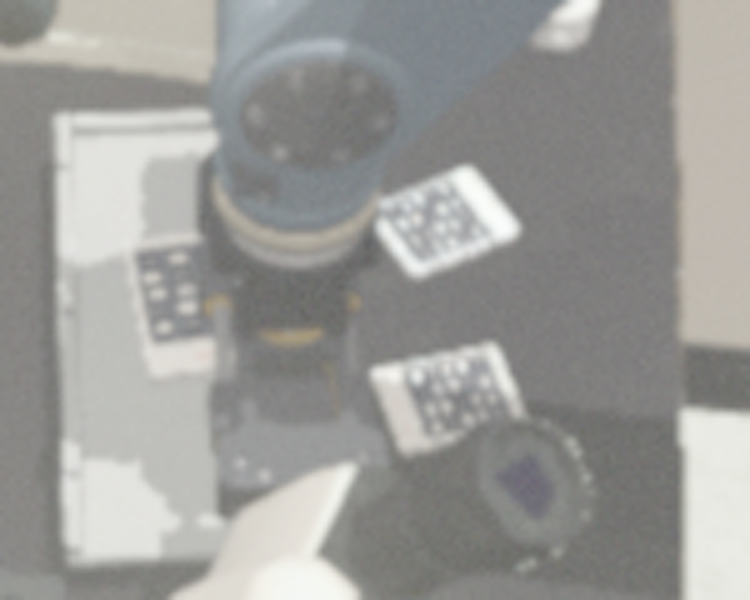

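```bash
python3 - <<'E'
from h import *
o=robot.get_obs();print(o['ft_force'],o['moment'],o['joint_torque'],o['position'])
E
python3 -m crank '[[0,-0.012,0,0,0,0,-0.08],[0,-0.03,0,0,0,0,-0.08],[0,-0.05,0,0,0,0,-0.08]]'
```

```text
[-15.40744937  -4.23184505  81.64091515] [-0.67249528  2.91326832 -0.115125  ] [-0.67671619 -2.62813792 -7.41475582  0.2453031  -4.87248167 -0.06547144] [0.49817763 0.18115447 0.02368857]
time: 10.88
position: [0.4978, 0.1811, 0.0383]
tool_rot: [0.705, 0.06, -0.061, -0.705]
ft_force: [0.4, -0.5, -0.2]
grip_width: 0.0404
```

The touch test put the fingertips on the deck at a reported TCP z of about 24.3 mm. The tips are therefore about 30 mm higher than the stated geometry implies, which is why the first push passed over the tray. My loop had no stop, so it pressed to 82 N before I looked. The force was on the fingertips against the deck, not on the tray. From here I use the touched height and stop on force.

```bash
python3 -m crank '[[-0.04,0,0,0,0,0,-0.08],[-0.08,0,0,0,0,0,-0.08],[-0.08,0,-0.09,0,0,0,-0.08],[-0.08,0,-0.18,0,0,0,-0.08],[-0.08,0.02,-0.18,0,0,0,-0.08],[-0.08,0.02,-0.18,0,0,0,-0.08]]'; python3 -c "
from h import *
state((-.05,0,.0145))"
```

```text
time: 11.62
position: [0.4728, 0.0857, 0.0272]
tool_rot: [-0.704, -0.059, 0.061, 0.705]
ft_force: [-1.1, -0.5, -0.1]
grip_width: 0.0401
t 11.625 ledge xy mm [-86.36505894   0.33764723] tip z 13.16452328697265 yaw err deg 0.0010382481758222256 F(ledge) [-1.13290165 -0.29623366] -0.08675165214986277 w 0.04009449996738508 q [-0.05  0.65  1.93  0.    0.56 -1.8 ]
fractions [ 0.07272182 -0.00288821 -0.00067424]
```

```bash
python3 -m crank '[[0.01,-0.003,0,0,0,0,-0.08],[0.02,-0.003,0,0,0,0,-0.08],[0.03,-0.003,0,0,0,0,-0.08],[0.04,-0.003,0,0,0,0,-0.08],[0.05,-0.003,0,0,0,0,-0.08],[0.06,-0.003,0,0,0,0,-0.08],[0.073,-0.003,0,0,0,0,-0.08],[0.073,-0.003,0,0,0,0,-0.08]]'; python3 - <<'E'
from h import *
state((-.0255,0,.0145))
s=vision.camera('side')
f=lambda z:cv2.resize((np.clip(255*(z/255.)**.45,0,255)).astype(np.uint8),None,fx=5,fy=5,interpolation=cv2.INTER_CUBIC)
cv2.imwrite('pics/s7z.png',f(s[160:280,240:380]))
E
```

```text
time: 12.62
position: [0.5107, 0.0918, 0.0298]
tool_rot: [0.705, 0.061, -0.06, -0.704]
ft_force: [0.4, -0.6, 0.1]
grip_width: 0.0401
t 12.625 ledge xy mm [-48.00557075  -0.06118049] tip z 15.801189385609483 yaw err deg 0.0570358304771242 F(ledge) [ 0.29013943 -0.67066411] 0.13497593146036269 w 0.0401192768619256 q [-0.04  0.67  1.83 -0.    0.63 -1.78]
fractions [4.50083002e-02 2.65273496e-03 7.82259130e-05]
```

View pics/s7z.png

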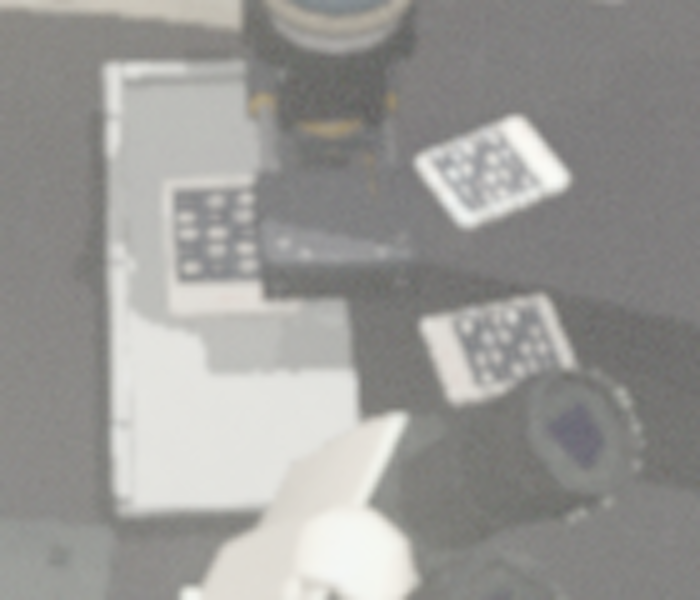

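The tray has now moved and squared up: its left edge runs (163,183)-(168,312), parallel to the fence line at about (125,80)-(133,490).

```bash
python3 - <<'E'
from h import *
px=(np.array([(163,183),(168,312)])+.5)/5-.5+[240,160]
print((onz('side',px,.049)[:,:2]-TL)@ML*1e3)
E
```

```text
[[ 30.6490639  -47.04314905]
 [ 30.79078025  38.3609735 ]]
```

```bash
python3 -m crank '[[0.008,0.002,0,0,0,0,-0.08],[0.016,0.002,0,0,0,0,-0.08],[0.024,0.002,0,0,0,0,-0.08],[0.03,0.002,0,0,0,0,-0.08],[0.036,0.002,0,0,0,0,-0.08],[0.036,0.002,0,0,0,0,-0.08]]'; python3 -c "
from h import *
state()"
```

```text
time: 13.42
position: [0.5279, 0.0949, 0.0288]
tool_rot: [0.705, 0.061, -0.06, -0.704]
ft_force: [-0.9, -0.6, -1.0]
grip_width: 0.0398
t 13.425 ledge xy mm [-30.51138821   0.06375538] tip z 14.791038083986336 yaw err deg 0.05478223109757144 F(ledge) [-1.01342985 -0.41997485] -0.9907385763638256 w 0.03983738206080194 q [-0.03  0.69  1.79 -0.    0.66 -1.77]
```

```bash
python3 -m crank '[[0.002,0,0,0,0,0,-0.08],[0.004,0,0,0,0,0,-0.08],[0.004,0,0,0,0,0,-0.08]]'; python3 -c "
from h import *
state()"
```

```text
time: 13.8
position: [0.5296, 0.0952, 0.0288]
tool_rot: [0.705, 0.061, -0.06, -0.705]
ft_force: [0.4, 0.5, 0.5]
grip_width: 0.0398
t 13.8 ledge xy mm [-28.82202611   0.11449069] tip z 14.758785656414181 yaw err deg 0.05657341735439843 F(ledge) [0.48331227 0.41769862] 0.5000503344520153 w 0.039762434017184135 q [-0.03  0.69  1.79 -0.    0.67 -1.77]
```

```bash
python3 -m crank '[[0.002,0,0,0,0,0,-0.08],[0.003,0,0,0,0,0,-0.08],[0.003,0,0,0,0,0,-0.08]]'; python3 -c "
from h import *
state()"
```

```text
time: 14.18
position: [0.5311, 0.0955, 0.0288]
tool_rot: [0.705, 0.061, -0.06, -0.705]
ft_force: [0.3, 0.4, 0.0]
grip_width: 0.0397
t 14.175 ledge xy mm [-27.2903571   0.1039047] tip z 14.768949429175814 yaw err deg 0.057746161131045054 F(ledge) [0.32075334 0.31605002] 0.01021205749370857 w 0.03973432709368547 q [-0.03  0.69  1.78 -0.    0.67 -1.77]
```

```bash
python3 -m crank '[[0.002,0,0,0,0,0,-0.08],[0.003,0,0,0,0,0,-0.08],[0.003,0,0,0,0,0,-0.08]]'; python3 -c "
from h import *
state()"
```

```text
time: 14.55
position: [0.5322, 0.0957, 0.0287]
tool_rot: [0.705, 0.06, -0.061, -0.705]
ft_force: [-0.4, -1.1, 1.3]
grip_width: 0.04
t 14.55 ledge xy mm [-26.13765582   0.15319521] tip z 14.711000256191783 yaw err deg 0.061596891712312134 F(ledge) [-0.61041504 -1.03197793] 1.2955579440785459 w 0.03997150915107766 q [-0.03  0.69  1.78 -0.    0.67 -1.77]
```

```bash
python3 -m crank '[[0.001,0,0,0,0,0,-0.08],[0.002,0,0,0,0,0,-0.08],[0.002,0,0,0,0,0,-0.08]]'; python3 - <<'E'
from h import *
state()
s=vision.camera('side')
f=lambda z:cv2.resize((np.clip(255*(z/255.)**.45,0,255)).astype(np.uint8),None,fx=5,fy=5,interpolation=cv2.INTER_CUBIC)
cv2.imwrite('pics/s8z.png',f(s[160:280,240:380]))
E
```

```text
time: 14.92
position: [0.5323, 0.0958, 0.0287]
tool_rot: [0.705, 0.06, -0.061, -0.705]
ft_force: [-3.7, -2.5, 2.7]
grip_width: 0.0401
t 14.925 ledge xy mm [-26.07265613   0.18880225] tip z 14.650860541701398 yaw err deg 0.06644000898571392 F(ledge) [-4.03244081 -1.83712262] 2.698178393507942 w 0.040109366734120695 q [-0.03  0.69  1.78 -0.    0.68 -1.77]
```

View pics/s8z.png

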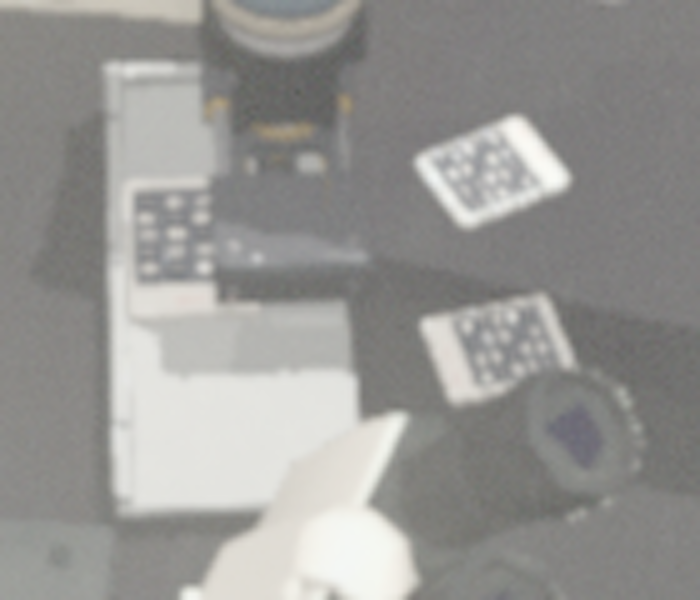

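The tray is flush with the fence under a 4 N touch. I'll back off, lift, turn the hand 90° while still over mid-ledge, and go to the trailing end.

```bash
python3 -m crank '[[-0.03,0,0,0,0,0,-0.08],[-0.03,-0.11,0,0,0,0,-0.08],[-0.03,-0.12,0,0,0.06,0,-0.08],[-0.03,-0.12,0,0,0.12,0,-0.08],[0,-0.12,0,0,0.18,0,-0.08],[0,-0.12,0,0,0.24,0,-0.08],[0,-0.12,0,0,0.3,0,-0.08],[0,-0.12,0,0,0.36,0,-0.08],[0,-0.12,0,0,0.42,0,-0.08],[0,-0.12,0,0,0.48,0,-0.08]]'; python3 -m crank '[[0,0,0,0,0.02,0,-0.08],[0,0,0,0,0.02,0,-0.08]]'; python3 -c "
from h import *
state((.013,-.078,.07))"
```

```text
time: 16.23
position: [0.5351, 0.0961, 0.089]
tool_rot: [-0.554, 0.437, -0.439, 0.556]
ft_force: [-0.4, -0.8, -0.2]
grip_width: 0.0403
time: 16.48
position: [0.5347, 0.0961, 0.0889]
tool_rot: [-0.542, 0.452, -0.454, 0.544]
ft_force: [-0.6, -0.5, -0.2]
grip_width: 0.0398
t 16.475 ledge xy mm [-23.63020501   0.08148191] tip z 74.9422202439229 yaw err deg -89.45377434549188 F(ledge) [-0.62094439 -0.35758295] -0.22451527989491793 w 0.039842284308688865 q [-0.03  0.59  1.74  0.    0.81 -0.21]
fractions [0.15685249 0.01010625 0.07174136]
```

```bash
python3 -m crank '[[0.08,0,0.036,0,0.003,0,-0.08],[0.157,0,0.072,0,0.003,0,-0.08],[0.157,0,0.072,0,0.003,0,-0.08],[0.157,0.07,0.072,0,0.003,0,-0.08],[0.157,0.11,0.072,0,0.003,0,-0.08],[0.157,0.11,0.072,0,0.003,0,-0.08]]'; python3 - <<'E'
from h import *
state((.013,-.07,.0145))
f=lambda z:cv2.resize((np.clip(255*(z/255.)**.45,0,255)).astype(np.uint8),None,fx=5,fy=5,interpolation=cv2.INTER_CUBIC)
cv2.imwrite('pics/s9z.png',f(vision.camera('side')[150:270,240:380]))
E
```

```text
time: 17.23
position: [0.5809, 0.0261, 0.0323]
tool_rot: [0.541, -0.457, 0.454, -0.54]
ft_force: [0.9, -0.1, 0.1]
grip_width: 0.0405
t 17.225 ledge xy mm [ 10.07712389 -76.7557358 ] tip z 18.26151924995515 yaw err deg -89.96809241465208 F(ledge) [ 0.87335495 -0.24581913] 0.1295069838277727 w 0.040472570367948595 q [-0.15  0.72  1.67  0.    0.76 -0.32]
fractions [-0.01349626  0.0075221   0.00588198]
```

View pics/s9z.png

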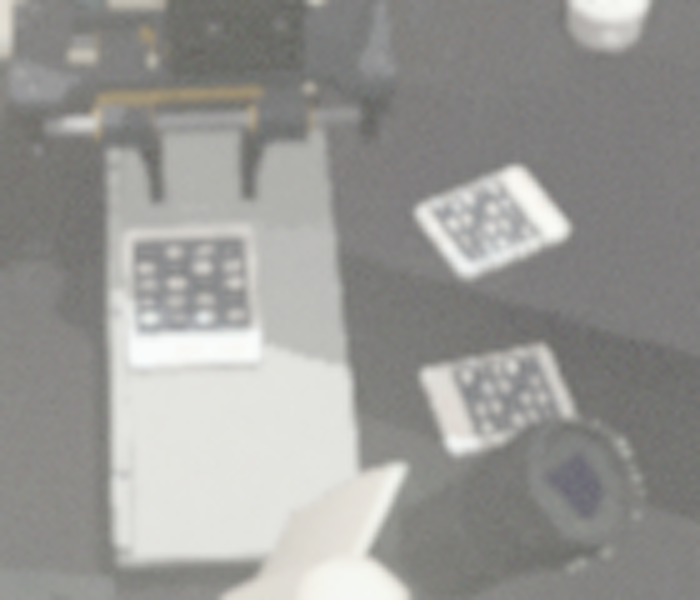

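The fingers are now visible, with tips at (157,198) and (248,198), behind the tray (125,228)-(262,365), which lies square along the fence.

```bash
python3 - <<'E'
from h import *
px=(np.array([(157,198),(248,198)])+.5)/5-.5+[240,150]
for z in(.018,.04,.048):print(z,(onz('side',px,z)[:,:2]-TL)@ML*1e3)
px=(np.array([(124,228),(250,225),(262,362),(132,368)])+.5)/5-.5+[240,150]
P=(onz('side',px,.049)[:,:2]-TL)@ML*1e3;print(P,P.mean(0))
E
```

```text
0.018 [[ 32.96938295 -98.51166533]
 [-17.47443934 -96.12662519]]
0.04 [[ 33.062439   -79.48102238]
 [-16.22053116 -77.15086863]]
0.048 [[ 33.09627757 -72.56078859]
 [-15.76456455 -70.25059351]]
[[ 51.24859358 -51.48261973]
 [-15.73836856 -50.41266723]
 [-16.82829735  40.56483909]
 [ 49.12668946  41.3059337 ]] [16.95215428 -5.00612854]
```

```bash
python3 -m crank '[[-0.012,0.0075,0.005,0,0,0,-0.08],[-0.024,0.0075,0.005,0,0,0,-0.08],[-0.036,0.0075,0.005,0,0,0,-0.08],[-0.05,0.0075,0.005,0,0,0,-0.08],[-0.066,0.0075,0.005,0,0,0,-0.08],[-0.082,0.0075,0.005,0,0,0,-0.08],[-0.098,0.0075,0.005,0,0,0,-0.08],[-0.114,0.0075,0.005,0,0,0,-0.08],[-0.114,0.0075,0.005,0,0,0,-0.08]]'; python3 - <<'E'
from h import *
state((.013,.05,.0145))
f=lambda z:cv2.resize((np.clip(255*(z/255.)**.45,0,255)).astype(np.uint8),None,fx=5,fy=5,interpolation=cv2.INTER_CUBIC)
cv2.imwrite('pics/s10z.png',f(vision.camera('side')[150:270,240:380]))
E
```

```text
time: 18.4
position: [0.5754, 0.0824, 0.0299]
tool_rot: [0.541, -0.456, 0.455, -0.541]
ft_force: [-0.0, 0.1, -0.7]
grip_width: 0.04
t 18.4 ledge xy mm [ 14.15798632 -20.27580547] tip z 15.949963269983561 yaw err deg -89.97589950831933 F(ledge) [0.00141226 0.15070362] -0.6635051057953871 w 0.039982425179997005 q [-0.05  0.72  1.67  0.    0.75 -0.22]
fractions [-0.14055216  0.00292074 -0.00225598]
```

View pics/s10z.png

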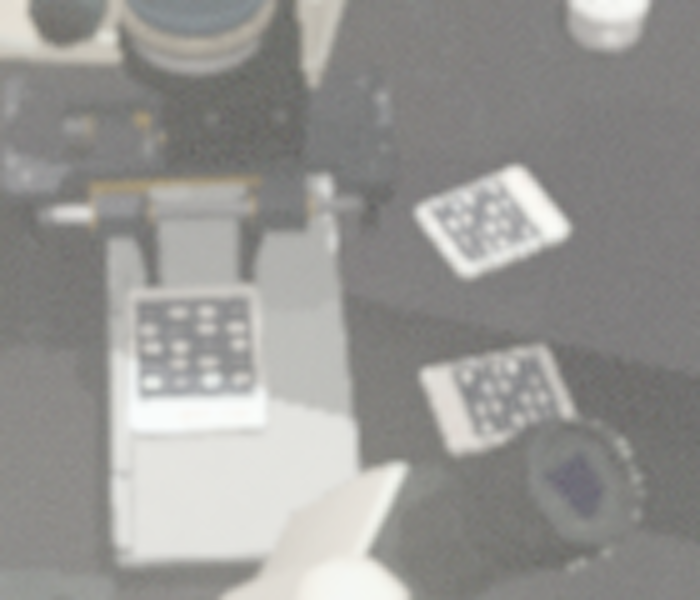

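```bash
python3 -m crank '[[-0.014,0.003,-0.002,0,0,0,-0.08],[-0.03,0.003,-0.002,0,0,0,-0.08],[-0.046,0.003,-0.002,0,0,0,-0.08],[-0.062,0.003,-0.002,0,0,0,-0.08],[-0.078,0.003,-0.002,0,0,0,-0.08],[-0.094,0.003,-0.002,0,0,0,-0.08],[-0.11,0.003,-0.002,0,0,0,-0.08],[-0.126,0.003,-0.002,0,0,0,-0.08],[-0.14,0.003,-0.002,0,0,0,-0.08],[-0.15,0.003,-0.002,0,0,0,-0.08]]'; python3 - <<'E'
from h import *
state((.013,.079,.0145))
f=lambda z:cv2.resize((np.clip(255*(z/255.)**.45,0,255)).astype(np.uint8),None,fx=5,fy=5,interpolation=cv2.INTER_CUBIC)
cv2.imwrite('pics/s11z.png',f(vision.camera('side')[180:300,240:380]));cv2.imwrite('pics/t11z.png',f(vision.camera('top')[150:250,200:350]))
E
```

```text
time: 19.7
position: [0.5619, 0.1559, 0.0285]
tool_rot: [-0.541, 0.456, -0.456, 0.541]
ft_force: [0.2, 0.3, -0.7]
grip_width: 0.0401
t 19.7 ledge xy mm [13.37442851 54.4467191 ] tip z 14.54720544561027 yaw err deg -90.01258793919024 F(ledge) [0.24277987 0.22282786] -0.7051845700399397 w 0.04010381201688036 q [ 0.08  0.72  1.67 -0.    0.75 -0.09]
fractions [-4.91063987e-02  9.29528221e-05 -7.59656759e-04]
```

View pics/s11z.png

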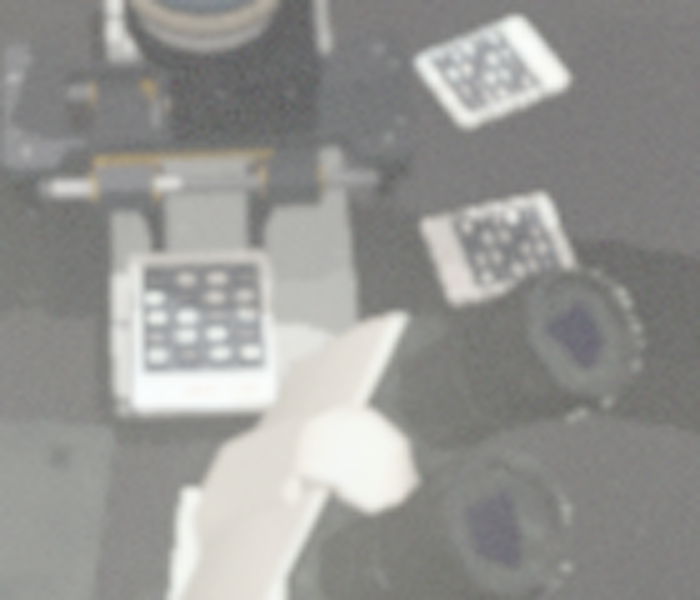

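View pics/t11z.png

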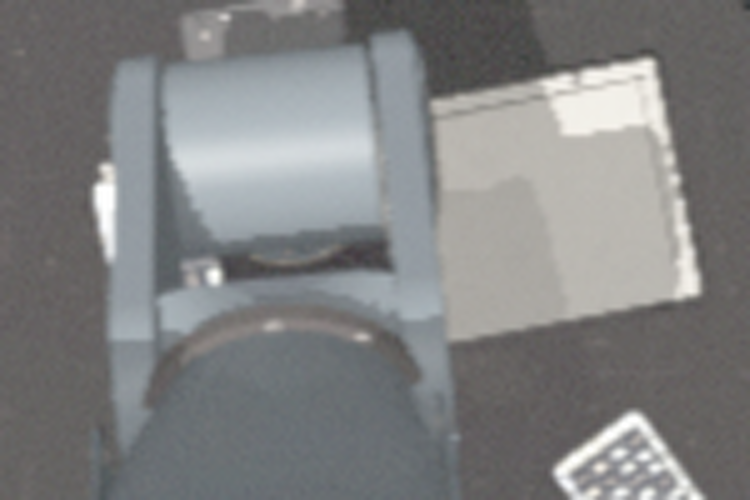

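```bash
python3 - <<'E'
from h import *
px=(np.array([(130,254),(270,252),(276,408),(133,413)])+.5)/5-.5+[240,180]
P=(onz('side',px,.049)[:,:2]-TL)@ML*1e3;print(P,P.mean(0))
E
```

```text
[[ 50.64269891  63.67458063]
 [-19.37581196  65.66553422]
 [-16.73126612 156.96954691]
 [ 51.31358919 156.67774691]] [ 16.46230251 110.74685217]
```

```bash
python3 -m crank '[[-0.008,0,0,0,0,0,-0.08],[-0.016,0,0,0,0,0,-0.08],[-0.024,0,0,0,0,0,-0.08],[-0.031,0,0,0,0,0,-0.08],[-0.038,0,0,0,0,0,-0.08],[-0.043,0,0,0,0,0,-0.08],[-0.043,0,0,0,0,0,-0.08]]'; python3 - <<'E'
from h import *
state((.013,.079,.0145))
f=lambda z:cv2.resize((np.clip(255*(z/255.)**.45,0,255)).astype(np.uint8),None,fx=5,fy=5,interpolation=cv2.INTER_CUBIC)
cv2.imwrite('pics/s12z.png',f(vision.camera('side')[180:300,240:380]))
E
```

```text
time: 20.68
position: [0.5583, 0.1768, 0.0285]
tool_rot: [0.541, -0.456, 0.456, -0.541]
ft_force: [-0.2, -0.1, -0.1]
grip_width: 0.0396
t 20.675 ledge xy mm [13.31591337 75.68260829] tip z 14.492932696837238 yaw err deg -90.0121409074664 F(ledge) [-0.17817083 -0.08486877] -0.13705399709953042 w 0.03964423797193996 q [ 0.12  0.73  1.66  0.    0.75 -0.05]
fractions [-6.63464987e-03 -1.38561117e-05 -6.33233669e-04]
```

View pics/s12z.png

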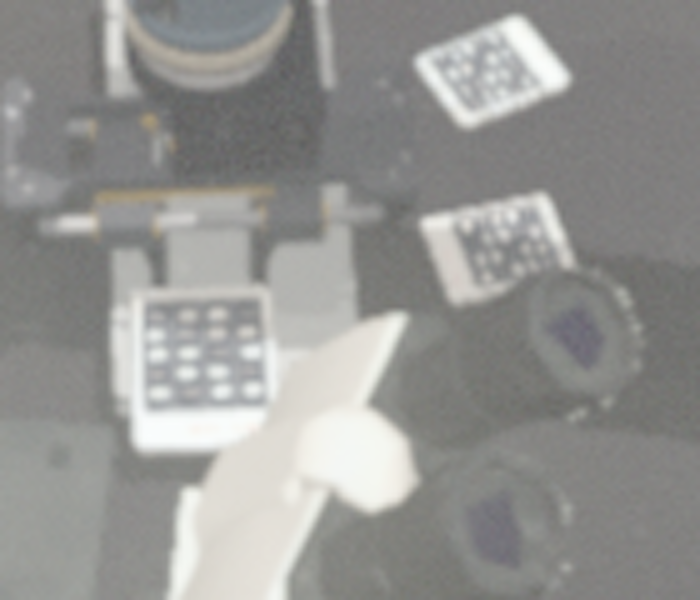

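```bash
python3 -m crank '[[-0.002,0,0,0,0,0,-0.08],[-0.004,0,0,0,0,0,-0.08],[-0.004,0,0,0,0,0,-0.08],[0.02,0,0,0,0,0,-0.08],[0.04,0,0,0,0,0,-0.08],[0.04,-0.1,0,0,0,0,-0.08],[0.04,-0.2,0,0,0,0,-0.08],[0.14,-0.2,-0.1,0,0,0,-0.08],[0.2,-0.2,-0.2,0,0,0,-0.08],[0.26,-0.2,-0.3,0,0,0,-0.08]]'; python3 - <<'E'
from h import *
state()
f=lambda z:cv2.resize((np.clip(255*(z/255.)**.7,0,255)).astype(np.uint8),None,fx=5,fy=5,interpolation=cv2.INTER_CUBIC)
s=vision.camera('side');t=vision.camera('top');cv2.imwrite('pics/s13.png',s);cv2.imwrite('pics/t13.png',t)
cv2.imwrite('pics/s13z.png',f(s[180:300,240:380]));cv2.imwrite('pics/t13z.png',f(t[150:250,200:350]))
E
```

```text
time: 21.98
position: [0.4315, 0.0213, 0.1289]
tool_rot: [-0.54, 0.455, -0.456, 0.541]
ft_force: [-0.3, -0.4, -0.1]
grip_width: 0.0398
t 21.975 ledge xy mm [-137.95835005  -56.13194442] tip z 114.86027199931338 yaw err deg -90.02902322774563 F(ledge) [-0.35412192 -0.34916262] -0.0847672928226476 w 0.039807815148074605 q [-0.21  0.41  1.98 -0.    0.75 -0.38]
```

View pics/s13z.png

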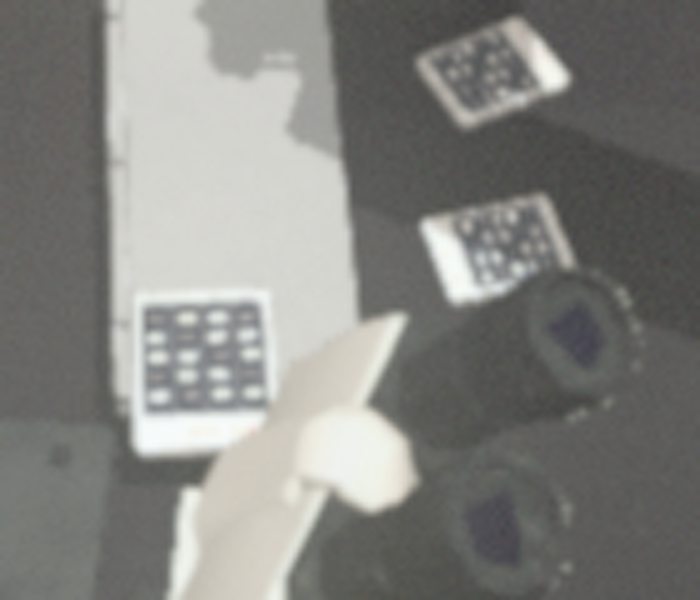

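View pics/t13z.png

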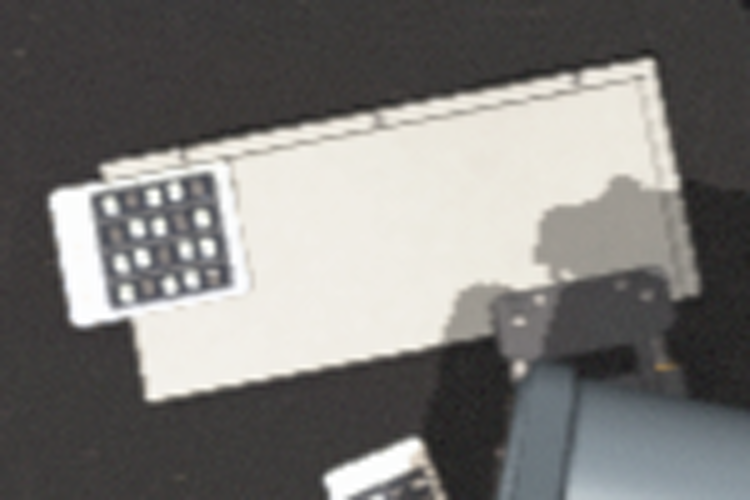

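```bash
python3 - <<'E'
from h import *
for cam,off,pts in(('top',[200,150],[(50,190),(233,158),(250,292),(72,327)]),('side',[240,180],[(133,293),(270,290),(137,455)])):
    px=(np.array(pts)+.5)/5-.5+off
    P=(onz(cam,px,.049)[:,:2]-TL)@ML*1e3;print(cam,P.round(1),P.mean(0) if cam=='top' else (P[1]+P[2])/2)
# deck end edge as reference in same picture
print((onz('top',[(np.array((147,402))+.5)/5-.5+[200,150]],.04)[0,:2]-TL)@ML*1e3)
a=cv2.imread('pics/top0.png').astype(int);b=cv2.imread('pics/t13.png').astype(int)
for n,(u,v) in dict(case=(307,110),ocular=(185,282),tally=(394,271)).items():print(n,abs(a-b)[v-15:v+15,u-15:u+15].mean())
E
```

```text
top [[ 52.1 178.3]
 [ 50.6  85.5]
 [-16.9  89.4]
 [-17.3 179.7]] [ 17.14373809 133.23551772]
side [[ 49.7  87.4]
 [-18.   88.7]
 [ 50.  179.8]] [ 15.99658865 134.25840711]
[-60.64910783 150.57109844]
case 1.9396296296296296
ocular 6.272222222222222
tally 2.18962962962963
```

```bash
python3 -m crank '[[0,-0.1,-0.06,0,0,0,-0.08],[0,-0.16,-0.06,0,0,0,-0.08],[0,-0.16,-0.06,0,0,0,-0.08],[0,-0.16,-0.06,0,0,0,-0.08]]'; python3 - <<'E'
from h import *
a=cv2.imread('pics/top0.png');b=vision.camera('top');state()
f=lambda z:cv2.resize((np.clip(255*(z/255.)**.5,0,255)).astype(np.uint8),None,fx=6,fy=6,interpolation=cv2.INTER_CUBIC)
cv2.imwrite('pics/oc.png',np.hstack([f(x[255:310,155:215]) for x in(a,b)]));cv2.imwrite('pics/t14.png',b)
E
```

```text
time: 22.58
position: [0.4028, 0.0179, 0.2082]
tool_rot: [0.541, -0.456, 0.456, -0.54]
ft_force: [0.0, -0.5, 0.6]
grip_width: 0.0401
t 22.625 ledge xy mm [-167.14359655  -54.36181805] tip z 193.75697354077965 yaw err deg -90.03753999044233 F(ledge) [-0.15947613  0.05329692] 0.14509490954438053 w 0.0400564804471715 q [-0.23  0.23  1.95 -0.    0.96 -0.4 ]
```

View pics/oc.png

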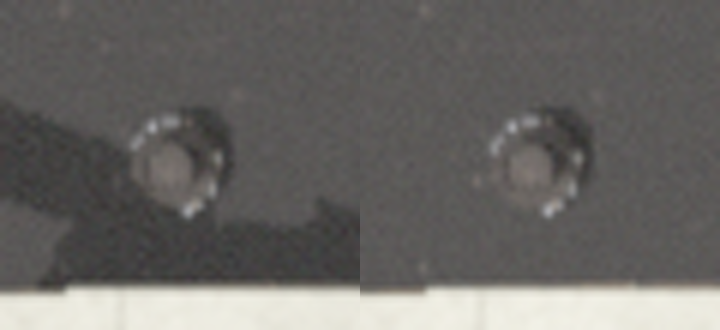

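View pics/t14.png

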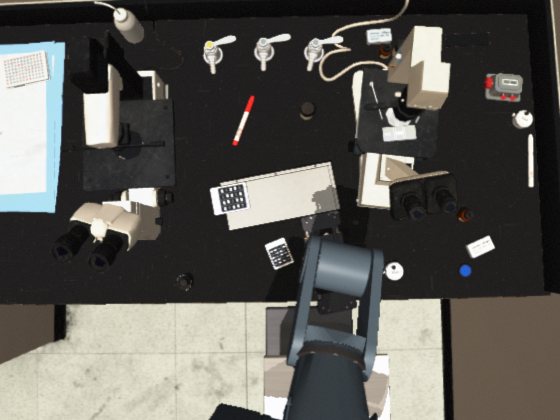

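The ocular has not moved; only the arm's shadow changed there. The case at (307,110) and the tally at (394,271) look the same as at the start, the tray overhangs as wanted, and the hand is clear.

```bash
python3 -c "
from rig import robot
print(robot.hand_in())"
```

```text
the job is handed in; nothing more can be done
None
```

I pushed the tray square against the fence with the two open fingertips. I then turned the hand 90° and slid the tray along the fence past the open end. Finally I drew the hand back and handed in at about 22.6 s.

**Last checks**
- **Position:** the top view put the tray centre at x ≈ 17 mm, y ≈ 133 mm in the ledge frame, about 28 mm past the open end. The side view gave 16 / 134 mm. Both are inside the limits.
- **Squareness:** the skew was about 0.02 rad, and the force while pressing the tray to the fence was about 4 N.
- **Bystanders:** the case, ocular and tally looked unmoved.

**What disagreed or went wrong**
- **Fingertip height:** the fingertips touched the deck about 30 mm higher than the stated tip geometry implies, so my first push passed harmlessly over the tray. I never found out why; I used the touched height for the rest of the job.
- **Hard press on the deck:** during that touch test I let the descent continue past first contact, and the wrist force reached 82 N against the deck. That is below the 120 N wrist limit. The moment reading suggests that the fingertips, not the gripper body, were touching, but I could not confirm it. If it was the body, the 40 N limit was passed.

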